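# Swing the sampler's probe to the red cup and hold it out at its mark

## Task

Take the sampling station's telescoping probe by its black knob and, with the rod still pushed in, guide it slowly along the arc seam (about 3 cm/s) until it points straight at the red cup. Then pull the sprung rod out to its length mark, the red band just clear of the barrel, so that the probe tip is centred over the red cup, and finish holding it there by the knob: do not let go. Leave the cups and everything else on the bench where they stand.

Things in the scene. Friction and masses are not known exactly. Their poses are not given: they have to be found in the camera images.
- pivot (a point): point on the vertical pivot axis of the station's swing arm, at the height of the barrel's centre line, 125 mm above the table; it stands at the end of the white deck nearer the robot, under a red cap 48 mm across reaching 15 mm above this point. Turns with the arm: its x axis runs along the barrel to its mouth (the pulling direction), z is up.
- barrel_mouth (a point): centre of the open end of the level aluminium barrel (24 mm across, 27 mm at the mouth), 115 mm from the pivot along the barrel. Turns with the arm; same axes as the pivot point. The sprung inner rod (14 mm across) comes out here.
- knob (a point): middle of the upright black grip knob (cylinder 26 mm across, 50 mm tall, yellow line near its top) at the rod's outer end. This point is 165 mm above the table, the knob reaches from 25 mm below to 25 mm above it; it is 150 mm from the pivot axis when the rod is fully in, plus the rod's extension. The rod lies 40 mm below this point; beside the knob nothing stands higher than the barrel's top (137 mm above the table) but the pivot cap (140 mm).
- rod_tip (a point): point of the steel probe needle that hangs straight down under the knob, 87 mm below the knob's middle, 78 mm above the table, 10 mm above the cups' mouths. It moves with the rod; with the rod in, it runs 13 mm above the black arc seam on the deck (150 mm from the pivot axis).
- swing_arm (a joint): angle of the swing arm about the vertical pivot, rad: 0 along the deck's long-side normal through the pivot, positive counterclockwise from above, stops at -0.95 and 0.9; parked between -0.85 and -0.6. The three cups always lie counterclockwise of the parked arm. Stays where it is left; about 1 to 2 N at the knob turns it slowly.
- probe_rod (a joint): how far the rod is pulled out of the barrel, m: 0 fully in, 0.080 at the length mark (rear edge of the red band, 8 mm wide, just at the barrel mouth; the band is hidden inside when the rod is in), end stop 0.120. An inner spring pulls it back: 3 N when in, about 8 N at the mark; it springs back when let go.
- red_cup_mouth (a point): centre of the mouth of the red sample cup, 34 mm across, 28 mm tall, 3 mm wall; loose, standing on the dark arc carrier, mouth 68 mm above the table, 230 mm from the pivot axis. The three cups change places.
- white_cup_mouth (a point): the same for the white cup; leave alone
- blue_cup_mouth (a point): the same for the blue cup; leave alone
- reagent_vial: small vial, 28 mm across, 50 mm tall, on a deck corner; origin under its centre; leave alone
- lidded_jar: jar with a lid, 44 mm across, 55 mm tall, on the deck; origin under its centre; leave alone
- tube_rack: white tube rack with capped tubes, 90 x 200 x 87 mm, on the right; origin under its centre; leave alone
- spray_bottle: bottle, 64 mm across, 170 mm tall, on the left; origin under its centre; leave alone
Mind the look-alikes: they are no part of the job. What is meant by the part that bears red_cup_mouth is not pink or purple, and is the smaller of those in its own colour.

How it is judged (in metres and radians):
On the way, in this order (a step that is already met when the one before it is completed fails the run):
1. the probe, rod still in, points at the red cup (y of red_cup_mouth in the frame of barrel_mouth between -0.012 and 0.012 m and value of joint probe_rod below 0.02 m and contact force between the fingers and probe_rod above 0.5 N), for 0.2 s.
2. the rod is held at its length mark with the tip over the red cup (horizontal distance between rod_tip and red_cup_mouth below 0.01 m and value of joint probe_rod between 0.074 and 0.086 m and contact force between the fingers and probe_rod above 2 N and velocity of joint probe_rod between -0.01 and 0.01 m/s), for 0.3 s.
At the end, for the whole second after the job is handed in: the rod is 74 to 86 mm out (mark at 80 mm), its tip within 10 mm of the red cup's centre seen from above, at rest within 10 mm/s, with the fingers still pressing on the probe rod or its knob with more than 2 N, through the last second (all of step 2); the arm keeps its last pose, push and grip.
It fails at once if the arm is swung faster than 0.8 rad/s (12 cm/s at the knob) (velocity of joint swing_arm above 0.8 rad/s or velocity of joint swing_arm below -0.8 rad/s).
It fails at once if the rod is pulled out more than 25 mm while it does not yet point at the red cup (more than 25 mm to the side of it) (value of joint probe_rod above 0.025 m and (y of red_cup_mouth in the frame of barrel_mouth above 0.025 m or y of red_cup_mouth in the frame of barrel_mouth below -0.025 m)).
It fails at once if a cup is moved more than 8 mm (distance of any of red_cup_mouth, white_cup_mouth, blue_cup_mouth from where it was at the start of the episode above 0.008 m).
It fails at once if another thing on the bench is moved more than 15 mm (distance of any of reagent_vial, lidded_jar, tube_rack, spray_bottle from where it was at the start of the episode above 0.015 m).
It also fails if it takes over 54 s, if anything falls off the work surface, if the arm or the gripper's body presses on something with over 40 N, if the wrist force passes 120 N, or if a joint passes its speed limit or range.

## Robot

A 6-joint arm with a two-finger parallel gripper is mounted at the origin on the work surface. World frame = base frame: x ahead of the robot, y to its left, z up, the work surface at z = 0. Lengths are in mm, angles in degrees, forces in N, time in s.
With the tool pointing down it reaches from about 275 to 725 mm from the base axis. Payload 15.9 kg.
Tool frame: the origin (TCP) lies between the finger pads; the fingertips stand ahead of it and the grasp point (between the pads) lies 3 mm ahead of it (ctrl.tip_reach is the z of the fingertips in the tool frame, in mm); z points along the fingers, y is the line along which they close (so a half turn about z gives the same grasp; the last joint's range is limited). The gripper opens to 85 mm and grips with 20 to 120 N. Pads are 22 mm wide; open, the fingers measure 114 mm over their backs; the gripper's body (76 mm by 85 mm) begins 54 mm behind the grasp point. The pads swing forward as they close: fully open they stand 13 mm farther back than shut.
Start: joints at [-77.235, 12.198, -1.971, 75.831, 0, 90], TCP at [110.476, -487.627, 229.206] pointing down, gripper open.
Joint ranges: [-170.91, 170.91], [-42.67, 98.43], [-65.05, 77.54], [-120.47, 116.71], [-90, 82.35], [-180, 180]. Speed limits (degrees/s): [108.29, 108.29, 136.94, 147.25, 180, 180].

## Interface

Orientations are given as [roll, pitch, yaw] about the fixed x, y, z axes, in that order (R = Rz(yaw) Ry(pitch) Rx(roll)).
In Python, from station import ctrl gives the robot as it stands.
- The arm moves only by the tool drive_tool, never from a script. Its argument "steps" is text: rows parted by semicolons, each of 6 numbers parted by spaces: the shift along the tool's x, y, z in cm, then the turn, a rotation vector about the tool's x, y, z in degrees. A call has 1 to 5 rows; each row is the pose to reach, as a shift and turn from the pose commanded when the call began, along the tool's axes at that moment; what a row does not reach only later rows make up. A row lasts 1/10 s, in which the tool goes at most 50 mm and 8.59 degrees, less where a joint would pass 70% of its speed; a pose out of reach is approached as far as the arm can. A call with a gripper value outside its range is refused whole. "jaw" is the opening, from -1 (shut) to 1 (fully open), set as the call begins (left out, the last holds). The fingers move at their own pace and stop on an object; "newtons" is the grip in N (left out, the last holds). Time passes only in rows, so rows that repeat a pose let the fingers close. It gives the time, the measured TCP pose, the force, the opening and the grip force at its end, in the units of the state.
- ctrl.read_state(): the state, without advancing time (a new reading comes with each control period).
- ctrl.grab_frame(name): name is "side" or "top"; returns the picture (480x640x3 uint8, red, green, blue); there is no depth.
- ctrl.calibration(name): a dict with "fx", "fy", "cx", "cy" (pixels), "R" (3x3) and "t" (3): a world point X has camera coordinates R X + t. Camera axes: x right, y down, z forward; pixel columns grow to the right and rows downward; lengths in mm; the calibration is good to about 2 mm. A picture is of the moment at which its call begins. calibration takes no time and is no camera call.
- ctrl.hand_in(): hands the job in; it is judged then, once.
The state is a dict: "t": time; "joint_pos": joint angles; "dq": joint speeds; "effort": joint torques, N m; "eef_pos": TCP position; "ee_rot": TCP orientation; "contact_force": force on the tool from outside, world axes, zero at the start; "torque": the same for the moment, N m; "gripper_width": finger opening in mm; "grip_force": force on a finger pad.
Only numpy, scipy, OpenCV 4.12 (cv2) and the standard library are available. Lean on these libraries where they do the work, as an engineer would, in place of code of your own. Each camera call takes 0.05 s, during which the arm holds its last target. There are 200 camera calls.

## Working session

There is one attempt and no reset: what is moved stays moved. The work goes in short steps, Python scripts to look and compute and a tool call to move; the robot and the scene stay as the last step left them, time stands still between calls to the robot, and variables do not carry over. Pictures are saved under pics/ and viewed, at most 10 in all, crops included, and the job is handed in when it is done.

Besides the shell and the picture viewer there is one more tool, called after "Request:" as name(argument=value, ...), one argument or row to a line, values as JSON. drive_tool: Moves the arm, as the interface text tells. Its arguments: {"type":"object","properties":{"steps":{"type":"string"},"jaw":{"type":"number"},"newtons":{"type":"number"}},"required":["steps"]}

```bash
mkdir -p pics; python3 - <<'E'
from station import ctrl
import cv2
for n in("side","top"):
    f=ctrl.grab_frame(n); cv2.imwrite(f"pics/{n}0.png",f[:,:,::-1])
    c=ctrl.calibration(n); print(n,c)
print(ctrl.read_state(),ctrl.tip_reach)
E
```

```text
side {'fx': 477.6005667642771, 'fy': 477.6005667642771, 'cx': 322.6240341052055, 'cy': 242.25689724657212, 'R': array([[-0.85609528, -0.51659519, -0.01517503],
       [-0.32056268,  0.55380631, -0.76846479],
       [ 0.40538924, -0.65301454, -0.63971211]]), 't': array([498.02921303, 293.09630532, 919.45694719])}
top {'fx': 538.238789853007, 'fy': 538.238789853007, 'cx': 322.35752632740133, 'cy': 243.4998091894075, 'R': array([[ 0.02681202, -0.99962505, -0.00555711],
       [-0.99271025, -0.02597226, -0.11769367],
       [ 0.11750521,  0.00867221, -0.9930344 ]]), 't': array([  -6.11002666,  595.4045235 , 1366.44451812])}
{'t': 0.1, 'joint_pos': array([-7.72325591e+01,  1.22219152e+01, -2.00363086e+00,  7.58332429e+01,
        1.04099696e-03,  9.00011337e+01]), 'dq': array([ 0.01111165, -0.0911556 ,  0.16610434, -0.07570227,  0.07589895,
        0.13381347]), 'effort': array([ 1.18887179e-03, -6.87246895e+01,  4.87806273e+01,  1.21003800e-02,
        1.02197657e-04, -8.54896911e-06]), 'eef_pos': array([ 110.43256261, -487.3263531 ,  228.77328666]), 'ee_rot': array([-1.79941211e+02, -1.03983320e-03,  1.27663061e+01]), 'contact_force': array([ 0.20087323, -0.60578914,  0.52910781]), 'torque': array([-0.01106995,  0.0312112 , -0.02243129]), 'grip_force': 0.0, 'gripper_width': 85.20309627577693} 22.0
```

View pics/top0.png

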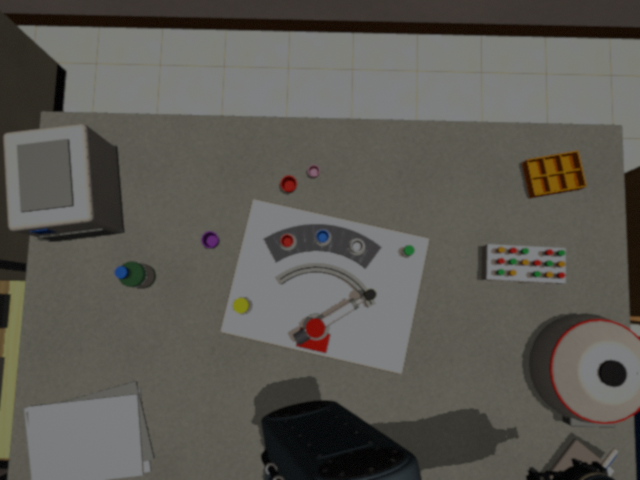

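View pics/side0.png

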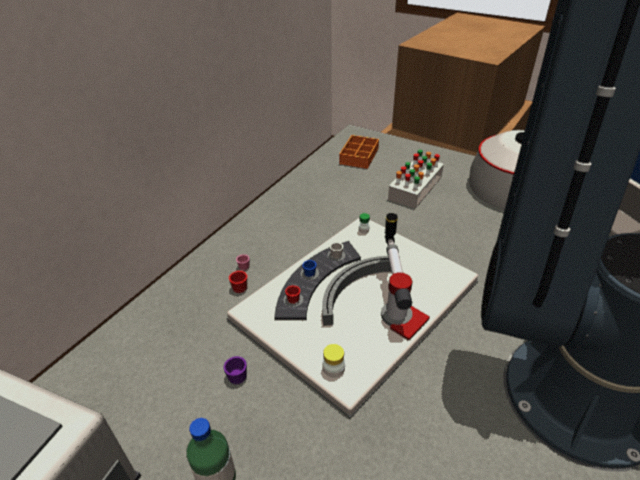

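The top view shows the red cap (pivot) at about (316,328), the black knob at (370,295), and the red cup on the carrier at (288,241). The blue cup is at (322,237) and the white one at (357,246). The larger red look-alike, off the deck, is at (289,184). The side view agrees: cup (293,295), cap (400,285), knob (391,225).

```bash
cat > h.py <<'E'
from station import ctrl
import cv2, numpy as np
def ray(n,u,v,z):
    c=ctrl.calibration(n); R=np.array(c["R"]); t=np.array(c["t"])
    o=-R.T@t; d=R.T@np.array([(u-c["cx"])/c["fx"],(v-c["cy"])/c["fy"],1])
    return (o+d*(z-o[2])/d[2])[:2]
def proj(n,X):
    c=ctrl.calibration(n); p=np.array(c["R"])@X+np.array(c["t"])
    return np.array([c["fx"]*p[0]/p[2]+c["cx"],c["fy"]*p[1]/p[2]+c["cy"]])
def red(f):
    h=cv2.cvtColor(f,cv2.COLOR_RGB2HSV)
    return (cv2.inRange(h,(0,140,50),(8,255,255))|cv2.inRange(h,(172,140,50),(180,255,255)))
def blobs(m,x0,y0,x1,y1,amin=8):
    s=np.zeros_like(m); s[y0:y1,x0:x1]=m[y0:y1,x0:x1]
    n,l,st,c=cv2.connectedComponentsWithStats(s)
    return [(st[i].tolist(),c[i].round(1).tolist()) for i in range(1,n) if st[i][4]>=amin]
E
python3 - <<'E'
from h import *
t=cv2.imread("pics/top0.png")[:,:,::-1].copy(); s=cv2.imread("pics/side0.png")[:,:,::-1].copy()
print("top red",blobs(red(t),260,160,400,370)); print("side red",blobs(red(s),220,250,440,350))
for n,f,b in(("top",t,(350,275,390,315)),("side",s,(375,205,405,245))):
    m=cv2.inRange(cv2.cvtColor(f,cv2.COLOR_RGB2GRAY),0,45); print(n,"dark",blobs(m,*b))
a=cv2.resize(t[220:360,250:400],None,fx=4,fy=4,interpolation=2)
b=cv2.resize(s[205:345,265:435],None,fx=4,fy=4,interpolation=2)
a=cv2.resize(a,(600,560)); cv2.imwrite("pics/ct.png",a[:,:,::-1]); cv2.imwrite("pics/cs.png",b[:,:,::-1])
E
```

```text
top red [([280, 176, 17, 16, 210], [288.2, 183.5]), ([281, 235, 12, 12, 113], [286.5, 240.5]), ([306, 318, 19, 20, 293], [314.7, 327.6]), ([297, 335, 32, 17, 277], [315.7, 344.0])]
side red [([229, 270, 18, 23, 320], [238.2, 280.6]), ([390, 273, 22, 21, 319], [399.8, 281.5]), ([285, 285, 16, 18, 206], [292.4, 293.2]), ([391, 306, 38, 33, 513], [410.9, 323.9])]
top dark [([363, 290, 12, 10, 86], [368.8, 294.3])]
side dark [([386, 214, 11, 29, 228], [390.5, 226.6])]
```

View pics/ct.png

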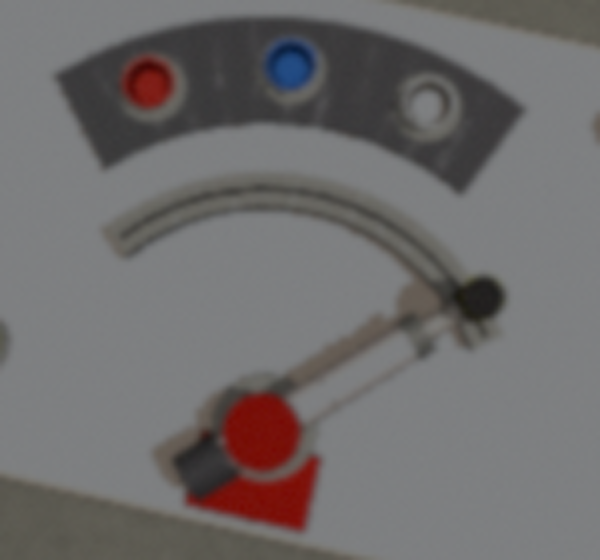

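View pics/cs.png

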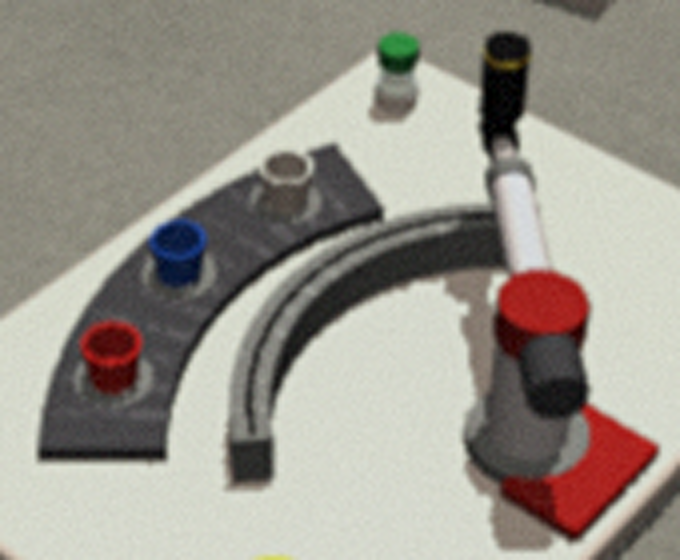

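The crops show the cup mouth centre at top (287.1,240.6) and side (292.6,290.4). The cap top is at top (315.1,327.4) and side (400.4,280.4), and the knob top at top (369.9,293.9) and side (391.4,216.1).

```bash
python3 - <<'E'
from h import *
P={"cup":((287.1,240.6),(292.6,290.4),68),"cap":((315.1,327.4),(400.4,280.4),140),"knob":((369.9,293.9),(391.4,216.1),190)}
Q={}
for k,(a,b,z) in P.items():
    A=ray("top",*a,z);B=ray("side",*b,z);Q[k]=(A+B)/2;print(k,A.round(1),B.round(1))
d=Q["cup"]-Q["cap"];e=Q["knob"]-Q["cap"]
for v in(d,e):print(np.hypot(*v),np.degrees(np.arctan2(v[1],v[0])))
# vial, spray, deck normal
for n,u,v,z in(("top",408,250,60),("top",241,305,60)):print(ray(n,u,v,z))
E
```

```text
cup [596.6  99.3] [596.4 101.7]
cap [382.8  20.5] [380.2  24.7]
knob [ 463.8 -103.5] [ 462.8 -101.7]
228.6055520451625 19.91192250144984
149.5926117399864 -56.858222173059346
[ 581.43565071 -209.45748458]
[430.69554963 210.64817287]
```

Request:
drive_tool(
  steps="42.9 -29.75 0 0 0 -20.3;42.9 -29.75 0 0 0 -20.3;42.9 -29.75 0 0 0 -20.3;42.9 -29.75 0 0 0 -20.3;42.9 -29.75 0 0 0 -20.3",
  jaw=1,
  newtons=30,
)

```text
t: 0.6
eef_pos: [280.1, -301.5, 229.1]
ee_rot: [-180.0, -0.0, 33.0]
contact_force: [0.5, -1.4, 0.5]
gripper_width: 85.7
grip_force: 0.0
```

Request:
drive_tool(
  steps="26.2 -6.7 0 0 0 0;26.2 -6.7 0 0 0 0;26.2 -6.7 0 0 0 0;26.2 -6.7 0 0 0 0;26.2 -6.7 0 0 0 0",
)

```text
t: 1.1
eef_pos: [449.5, -117.3, 229.1]
ee_rot: [180.0, 0.0, 33.1]
contact_force: [0.7, -0.4, 0.2]
gripper_width: 85.7
grip_force: 0.0
```

Request:
drive_tool(
  steps="0 0 0 0 0 0;0 0 0 0 0 0",
)

```text
t: 1.3
eef_pos: [448.7, -118.3, 228.7]
ee_rot: [-180.0, 0.1, 33.2]
contact_force: [-0.1, -0.4, 0.3]
gripper_width: 85.5
grip_force: 0.0
```

```bash
python3 - <<'E'
from h import *
s=ctrl.read_state();print(s["t"],s["eef_pos"],s["ee_rot"],s["joint_pos"])
def tl(d,yaw):
    a=np.radians(yaw);return np.array([np.cos(a)*d[0]+np.sin(a)*d[1],np.sin(a)*d[0]-np.cos(a)*d[1],-d[2]])/10
print(tl(np.array([463.3,-102.6,170])-s["eef_pos"],s["ee_rot"][2]))
E
```

```text
1.3 [ 448.69545297 -118.34458911  228.72329643] [-1.79957703e+02  5.09954379e-02  3.32142276e+01] [-1.47688691e+01  8.02628314e+00 -7.10914744e+00  7.49301273e+01
 -9.57571040e-03  1.32016928e+02]
[ 2.08430068 -0.51724219  5.87232964]
```

Request:
drive_tool(
  steps="2.1 -0.5 0 0 0 0;2.1 -0.5 1 0 0 0;2.1 -0.5 3 0 0 0;2.1 -0.5 5 0 0 0;2.1 -0.5 5.9 0 0 0",
)

```text
t: 1.8
eef_pos: [461.7, -104.6, 168.4]
ee_rot: [-179.9, 0.1, 33.0]
contact_force: [-0.4, -0.3, 0.1]
gripper_width: 85.8
grip_force: 0.0
```

Request:
drive_tool(
  steps="0 0 0 0 0 0;0 0 0 0 0 0;0 0 0 0 0 0",
)

```text
t: 2.1
eef_pos: [463.8, -104.0, 171.1]
ee_rot: [179.9, -0.0, 33.0]
contact_force: [-0.0, 0.3, 0.3]
gripper_width: 85.8
grip_force: 0.0
```

```bash
python3 - <<'E'
from h import *
s=ctrl.read_state();print(s["t"],s["eef_pos"],s["ee_rot"])
f=ctrl.grab_frame("side")[150:300,300:500];cv2.imwrite("pics/s1.png",cv2.resize(f,None,fx=4,fy=4,interpolation=2)[:,:,::-1])
E
```

```text
2.1 [ 463.75479683 -103.98735665  171.0852385 ] [ 1.79946810e+02 -4.95859258e-02  3.30398322e+01]
```

View pics/s1.png

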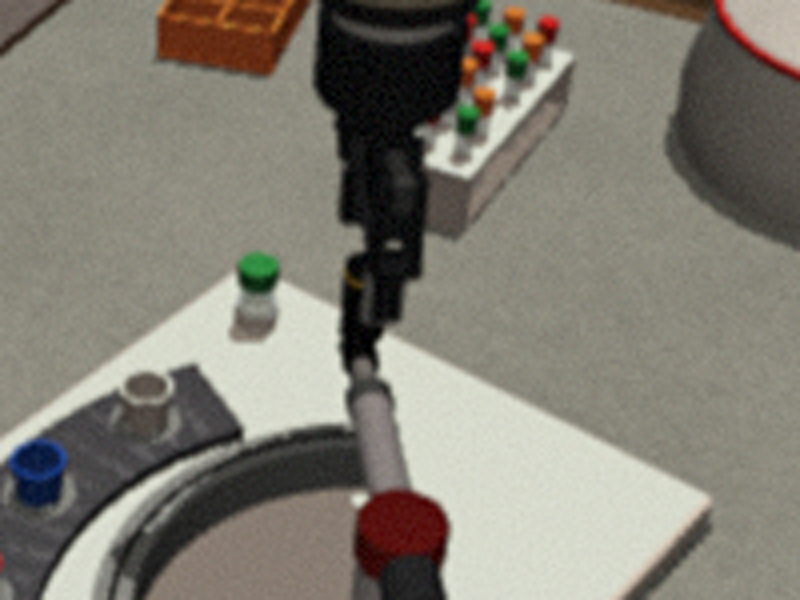

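The fingers straddle the knob (knob about x=366 in the crop, inner finger about 388), possibly off to one side. I'll compare with the projection.

```bash
python3 - <<'E'
from h import *
T=ctrl.read_state()["eef_pos"];a=np.radians(-56.9);r=np.array([np.cos(a),np.sin(a),0]);tn=np.array([-r[1],r[0],0])
c=lambda X:((proj("side",X)-[300,150])*4).round(1)
print("knobtop",c(np.array([463.3,-102.6,190])))
for k in(-57,-43,43):
  for z in(155,175):print(k,z,c(np.r_[T[:2],z]+k*r), c(np.r_[T[:2],z]+k*r+11*tn),c(np.r_[T[:2],z]+k*r-11*tn))
E
```

```text
knobtop [365.5 263.3]
-57 155 [375.9 376.8] [355.6 377.5] [396.2 376.1]
-57 175 [378.9 348.1] [358.4 348.8] [399.4 347.4]
-43 155 [372.1 360.3] [352. 361.] [392.1 359.7]
-43 175 [375.  331.7] [354.7 332.4] [395.3 331.1]
43 155 [350.1 266.2] [331.2 266.8] [369.  265.6]
43 175 [352.6 238.2] [333.5 238.9] [371.7 237.6]
```

```bash
python3 - <<'E'
from h import *
a=ctrl.grab_frame("side")[175:245,360:420];b=ctrl.grab_frame("top")[250:320,330:390]
g=lambda x:cv2.resize((255*(x/255.)**.45).astype(np.uint8),None,fx=6.5,fy=6.5,interpolation=2)
cv2.imwrite("pics/s2.png",np.hstack([g(a),g(b)])[:,:,::-1])
T=ctrl.read_state()["eef_pos"];print(T,(proj("top",np.r_[T[:2],230])-[330,250])*6.5,(proj("top",np.array([463.3,-102.6,190]))-[330,250])*6.5)
E
```

```text
[ 463.72714859 -103.70568566  170.77608764] [269.49389546 282.70149434] [256.66686873 286.7288534 ]
```

View pics/s2.png

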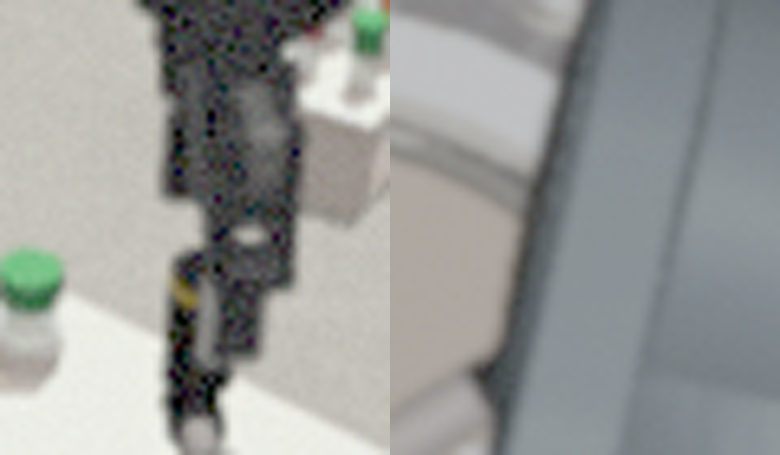

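The finger heights and lateral offset don't quite match the projection. I'll close part-way, still clear of the knob, and look again.

Request:
drive_tool(
  steps="0 0 0 0 0 0;0 0 0 0 0 0;0 0 0 0 0 0;0 0 0 0 0 0",
  jaw=0.2,
  newtons=20,
)

```text
t: 2.65
eef_pos: [463.4, -103.6, 170.2]
ee_rot: [-180.0, -0.0, 33.1]
contact_force: [-0.5, 0.6, 0.8]
gripper_width: 51.1
grip_force: 0.0
```

```bash
python3 - <<'E'
from h import *
a=ctrl.grab_frame("side")[165:245,350:430]
g=lambda x:cv2.resize((255*(x/255.)**.4).astype(np.uint8),None,fx=7,fy=7,interpolation=2)
im=g(a)
T=ctrl.read_state()["eef_pos"];a=np.radians(-56.9);r=np.array([np.cos(a),np.sin(a),0])
for k in(-26,26):
  for z in(149,169):
    p=(proj("side",np.r_[T[:2],z]+k*r)-[350,165]+.5)*7; cv2.circle(im,tuple(int(v) for v in p),4,(255,0,255) if k<0 else (0,255,255),-1)
for z in(140,165,190):
    p=(proj("side",np.array([463.3,-102.6,z]))-[350,165]+.5)*7; cv2.circle(im,tuple(int(v) for v in p),4,(255,0,0),-1)
cv2.imwrite("pics/s3.png",im[:,:,::-1])
E
```

```text
(no output)
```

View pics/s3.png

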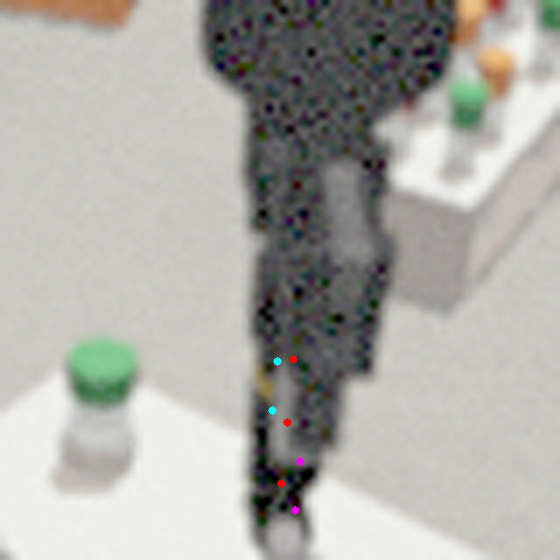

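The tips look somewhat high relative to the knob, and the near finger is about 2 mm to the right. I'll lower 5 mm, nudge sideways 2 mm and close.

Request:
drive_tool(
  steps="0.1 0 0.3 0 0 0;0.2 0 0.5 0 0 0;0.2 0 0.5 0 0 0",
)

```text
t: 3.0
eef_pos: [465.0, -102.4, 164.8]
ee_rot: [-180.0, 0.0, 33.1]
contact_force: [0.3, -0.4, 0.7]
gripper_width: 51.0
grip_force: 0.0
```

Request:
drive_tool(
  steps="0 0 0 0 0 0;0 0 0 0 0 0;0 0 0 0 0 0;0 0 0 0 0 0;0 0 0 0 0 0",
  jaw=-1,
  newtons=30,
)

```text
t: 3.5
eef_pos: [465.8, -103.2, 165.6]
ee_rot: [179.9, -0.0, 33.0]
contact_force: [3.9, -6.1, -1.0]
gripper_width: 24.8
grip_force: 30.7
```

```bash
python3 - <<'E'
from h import *
s=ctrl.read_state();print({k:np.round(s[k],2) for k in("t","eef_pos","ee_rot","contact_force","torque","gripper_width","grip_force")})
v=s["eef_pos"][:2]-[381.5,22.6];print(np.hypot(*v),np.degrees(np.arctan2(v[1],v[0])))
E
```

```text
{'t': np.float64(3.5), 'eef_pos': array([ 465.82, -103.24,  165.59]), 'ee_rot': array([ 1.7988e+02, -2.0000e-02,  3.3050e+01]), 'contact_force': array([ 3.86, -6.1 , -1.01]), 'torque': array([-1.06, -0.75,  0.04]), 'gripper_width': np.float64(24.81), 'grip_force': np.float64(30.74)}
151.47953449675506 -56.17395070484746
```

Gripped: width 24.8 mm, 30 N. The tool is pushing the rod slightly inward, so I'll relieve it 2 mm outward while starting the arc.

Request:
drive_tool(
  steps="0.1 0.1 0 0 0 -0.4;0.3 0.2 0 0 0 -1.2;0.6 0.2 0 0 0 -2.4;0.9 0.18 0 0 0 -3.5;1.2 0.15 0 0 0 -4.6",
)

```text
t: 4.0
eef_pos: [476.2, -96.9, 165.3]
ee_rot: [-180.0, -0.0, 37.8]
contact_force: [-2.0, 0.8, 4.5]
gripper_width: 24.8
grip_force: 31.3
```

Request:
drive_tool(
  steps="0.3 0 0 0 0 -1.15;0.6 -0.01 0 0 0 -2.3;0.9 -0.03 0 0 0 -3.4;1.2 -0.05 0 0 0 -4.6;1.5 -0.07 0 0 0 -5.7",
)

```text
t: 4.5
eef_pos: [487.6, -87.2, 165.3]
ee_rot: [-180.0, -0.0, 43.5]
contact_force: [-3.9, 2.9, 4.9]
gripper_width: 25.0
grip_force: 31.3
```

```bash
cat > st.py <<'E'
from h import *
s=ctrl.read_state();v=s["eef_pos"][:2]-[381.5,22.6];a=np.arctan2(v[1],v[0]);F=s["contact_force"]
print("t",s["t"],s["eef_pos"].round(1),"yaw-90",s["ee_rot"][2].round(1)-90,"rad",np.hypot(*v).round(1),"ang",np.degrees(a).round(2),"Frad",(F[0]*np.cos(a)+F[1]*np.sin(a)).round(1),"Ftan",(-F[0]*np.sin(a)+F[1]*np.cos(a)).round(1),"Fz",F[2].round(1),"w",s["gripper_width"].round(1),s["grip_force"].round(1))
E
python3 st.py
```

```text
Traceback (most recent call last):
  File "st.py", line 3, in <module>
    print("t",s["t"],s["eef_pos"].round(1),"yaw-90",s["ee_rot"][2].round(1)-90,"rad",np.hypot(*v).round(1),"ang",np.degrees(a).round(2),"Frad",(F[0]*np.cos(a)+F[1]*np.sin(a)).round(1),"Ftan",(-F[0]*np.sin(a)+F[1]*np.cos(a)).round(1),"Fz",F[2].round(1),"w",s["gripper_width"].round(1),s["grip_force"].round(1))
                                                                                                                                                                                                                                                                ^^^^^^^^^^^^^^^^^^^^^^^^
AttributeError: 'float' object has no attribute 'round'
```

Request:
drive_tool(
  steps="0.3 0 0 0 0 -1.15;0.6 -0.01 0 0 0 -2.3;0.9 -0.03 0 0 0 -3.4;1.2 -0.05 0 0 0 -4.6;1.5 -0.07 0 0 0 -5.7",
)

```text
t: 5.0
eef_pos: [498.0, -76.4, 165.3]
ee_rot: [-180.0, -0.0, 49.2]
contact_force: [-3.9, 1.1, 5.4]
gripper_width: 25.2
grip_force: 31.3
```

Request:
drive_tool(
  steps="0.3 0 0 0 0 -1.15;0.6 -0.01 0 0 0 -2.3;0.9 -0.03 0 0 0 -3.4;1.2 -0.05 0 0 0 -4.6;1.5 -0.07 0 0 0 -5.7",
)

```text
t: 5.5
eef_pos: [507.2, -64.6, 165.3]
ee_rot: [-180.0, 0.0, 54.9]
contact_force: [-3.3, 1.5, 6.4]
gripper_width: 25.2
grip_force: 31.3
```

Request:
drive_tool(
  steps="0.3 0 0 0 0 -1.15;0.6 -0.01 0 0 0 -2.3;0.9 -0.03 0 0 0 -3.4;1.2 -0.05 0 0 0 -4.6;1.5 -0.07 0 0 0 -5.7",
)

```text
t: 6.0
eef_pos: [515.3, -51.9, 165.3]
ee_rot: [-180.0, 0.0, 60.6]
contact_force: [-3.4, 1.3, 5.4]
gripper_width: 24.8
grip_force: 31.3
```

```bash
sed -i 's/s\["gripper_width"\].round(1),s\["grip_force"\].round(1)/s["gripper_width"],s["grip_force"]/' st.py; python3 st.py
```

```text
t 6.0 [515.3 -51.9 165.3] yaw-90 -29.4 rad 153.2 ang -29.12 Frad -3.6 Ftan -0.5 Fz 5.4 w 24.7759702759925 31.29737377166748
```

Request:
drive_tool(
  steps="0.3 0 0 0 0 -1.15;0.6 -0.01 0 0 0 -2.3;0.9 -0.03 0 0 0 -3.4;1.2 -0.05 0 0 0 -4.6;1.5 -0.07 0 0 0 -5.7",
)

```text
t: 6.5
eef_pos: [522.1, -38.5, 165.3]
ee_rot: [-180.0, 0.0, 66.3]
contact_force: [-3.3, 0.5, 6.2]
gripper_width: 25.2
grip_force: 31.3
```

Request:
drive_tool(
  steps="0.3 0 0 0 0 -1.15;0.6 -0.01 0 0 0 -2.3;0.9 -0.03 0 0 0 -3.4;1.2 -0.05 0 0 0 -4.6;1.5 -0.07 0 0 0 -5.7",
)

```text
t: 7.0
eef_pos: [527.5, -24.5, 165.3]
ee_rot: [-180.0, 0.0, 72.0]
contact_force: [-2.5, 0.0, 5.9]
gripper_width: 24.9
grip_force: 31.3
```

Request:
drive_tool(
  steps="0.3 0 0 0 0 -1.15;0.6 -0.01 0 0 0 -2.3;0.9 -0.03 0 0 0 -3.4;1.2 -0.05 0 0 0 -4.6;1.5 -0.07 0 0 0 -5.7",
)

```text
t: 7.5
eef_pos: [531.5, -10.1, 165.3]
ee_rot: [-180.0, 0.0, 77.7]
contact_force: [-4.4, -0.1, 5.9]
gripper_width: 24.7
grip_force: 31.3
```

Request:
drive_tool(
  steps="0.3 0 0 0 0 -1.15;0.6 -0.01 0 0 0 -2.3;0.9 -0.03 0 0 0 -3.4;1.2 -0.05 0 0 0 -4.6;1.5 -0.07 0 0 0 -5.7",
)

```text
t: 8.0
eef_pos: [534.0, 4.7, 165.3]
ee_rot: [-180.0, 0.0, 83.4]
contact_force: [-3.6, -0.1, 5.7]
gripper_width: 25.0
grip_force: 31.3
```

```bash
python3 st.py
```

```text
t 8.0 [534.    4.7 165.3] yaw-90 -6.599999999999994 rad 153.6 ang -6.69 Frad -3.5 Ftan -0.6 Fz 5.7 w 25.025888189544276 31.29768133163452
```

Request:
drive_tool(
  steps="0.3 0 0 0 0 -1.15;0.6 -0.01 0 0 0 -2.3;0.9 -0.03 0 0 0 -3.4;1.2 -0.05 0 0 0 -4.6;1.5 -0.07 0 0 0 -5.7",
)

```text
t: 8.5
eef_pos: [535.1, 19.7, 165.3]
ee_rot: [-180.0, 0.0, 89.1]
contact_force: [-3.7, 0.1, 6.4]
gripper_width: 25.0
grip_force: 31.3
```

Request:
drive_tool(
  steps="0.3 0 0 0 0 -1.15;0.6 -0.01 0 0 0 -2.3;0.9 -0.03 0 0 0 -3.4;1.2 -0.05 0 0 0 -4.6;1.5 -0.07 0 0 0 -5.7",
)

```text
t: 9.0
eef_pos: [534.6, 34.7, 165.3]
ee_rot: [-180.0, 0.0, 94.8]
contact_force: [-3.3, -0.6, 6.3]
gripper_width: 24.5
grip_force: 31.3
```

Request:
drive_tool(
  steps="0.3 0 0 0 0 -1.15;0.6 -0.01 0 0 0 -2.3;0.9 -0.03 0 0 0 -3.4;1.2 -0.05 0 0 0 -4.6;1.5 -0.07 0 0 0 -5.7",
)

```text
t: 9.5
eef_pos: [532.7, 49.6, 165.3]
ee_rot: [-180.0, 0.0, 100.5]
contact_force: [-3.5, 0.1, 6.0]
gripper_width: 24.7
grip_force: 31.3
```

Request:
drive_tool(
  steps="0.3 0 0 0 0 -1.15;0.6 -0.01 0 0 0 -2.3;0.9 -0.03 0 0 0 -3.4;1.2 -0.05 0 0 0 -4.6;1.5 -0.07 0 0 0 -5.7",
)

```text
t: 10.0
eef_pos: [529.3, 64.2, 165.3]
ee_rot: [-180.0, 0.0, 106.2]
contact_force: [-4.2, -0.5, 6.0]
gripper_width: 24.8
grip_force: 31.3
```

Request:
drive_tool(
  steps="0.3 0 0 0 0 -1.15;0.6 -0.01 0 0 0 -2.3;0.9 -0.03 0 0 0 -3.4;0.9 -0.03 0 0 0 -3.4;0.9 -0.03 0 0 0 -3.4",
)

```text
t: 10.5
eef_pos: [526.5, 72.9, 165.3]
ee_rot: [-180.0, -0.0, 109.5]
contact_force: [-3.7, 1.4, 5.8]
gripper_width: 24.8
grip_force: 31.3
```

```bash
python3 st.py; python3 - <<'E'
from h import *
f=ctrl.grab_frame("side");m=f[180:330,265:435]
im=cv2.resize((255*(m/255.)**.5).astype(np.uint8),None,fx=4,fy=4,interpolation=2)
t=ctrl.grab_frame("top")
print(blobs(red(f),220,250,440,350),blobs(red(t),260,160,400,370))
cv2.imwrite("pics/s4.png",im[:,:,::-1])
E
```

```text
t 10.5 [526.5  72.9 165.3] yaw-90 19.5 rad 153.5 ang 19.13 Frad -3.0 Ftan 2.5 Fz 5.8 w 24.81944039296982 31.28112494945526
[([229, 270, 18, 23, 317], [238.2, 280.6]), ([390, 272, 22, 24, 413], [399.9, 283.7]), ([285, 285, 16, 18, 206], [292.4, 293.2]), ([390, 307, 39, 32, 514], [410.9, 323.9])] [([280, 176, 17, 16, 209], [288.2, 183.5])]
```

View pics/s4.png

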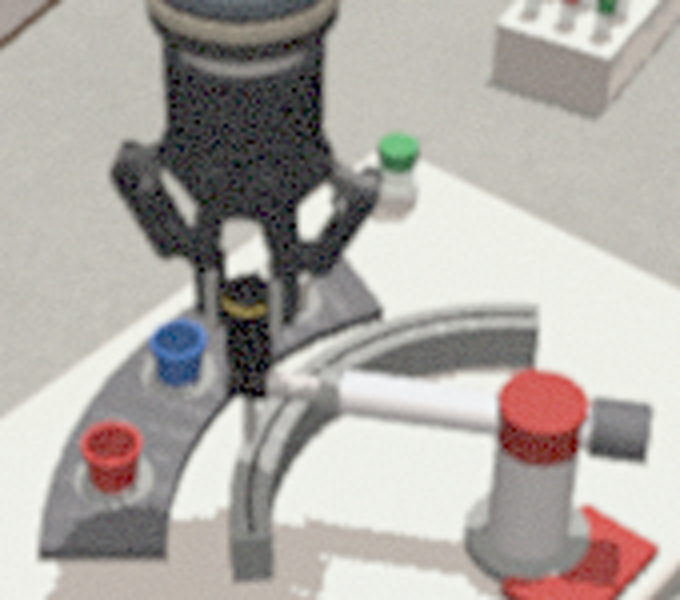

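The probe now points roughly at the red cup (crop (112,440)); the knob top is at about (245,282) and the rod is in. I'll check the knob position by ray.

```bash
python3 - <<'E'
from h import *
p=lambda x,y:(265+(x+.5)/4-.5,180+(y+.5)/4-.5)
k=ray("side",*p(245,284),190);v=k-np.array([380.2,24.7]);d=np.array([596.4,101.7])-np.array([380.2,24.7])
print(k,np.hypot(*v),np.degrees(np.arctan2(v[1],v[0])),np.degrees(np.arctan2(d[1],d[0])))
im=cv2.imread("pics/s4.png")
# knob axis column at several rows
g=im.sum(2)
for y in (320,340,360,375):
    r=np.where(g[y,215:285]<200)[0]+215;print(y,r.min(),r.max())
# barrel centreline as line fit of expected: project axis for angles
for a in(17.5,19,19.6,20.5,22):
    u=np.array([np.cos(np.radians(a)),np.sin(np.radians(a))]);q=[proj("side",np.r_[np.array([380.2,24.7])+R*u,125]) for R in(30,115,135)]
    print(a,[((x-[265,180]+.5)*4-.5).round(1) for x in q])
E
```

```text
[528.07588979  70.63203042] 154.8451813954309 17.2554229670742 19.603443820571673
320 221 284
340 227 269
360 230 272
375 234 262
17.5 [array([482.1, 415. ]), array([320.2, 389.8]), array([282.8, 383.9])]
19 [array([481.9, 416.1]), array([319.1, 393.7]), array([281.5, 388.5])]
19.6 [array([481.9, 416.5]), array([318.7, 395.3]), array([281. , 390.3])]
20.5 [array([481.8, 417.1]), array([318.1, 397.6]), array([280.3, 393.1])]
22 [array([481.7, 418.2]), array([317.4, 401.6]), array([279.2, 397.8])]
```

```bash
python3 - <<'E'
from h import *
f=np.mean([ctrl.grab_frame("side").astype(float) for _ in range(8)],0)
x0,y0,x1,y1=310,245,410,310;S=8
im=cv2.resize((255*(f[y0:y1,x0:x1]/255.)**.7).astype(np.uint8),None,fx=S,fy=S,interpolation=2)
P=np.array([380.2,24.7])
for a,c in((17,(255,0,0)),(19.6,(0,160,0)),(22,(0,0,255))):
    u=np.array([np.cos(np.radians(a)),np.sin(np.radians(a))])
    q=[tuple(int(w) for w in (proj("side",np.r_[P+R*u,125])-[x0,y0]+.5)*S) for R in(30,115,150)]
    cv2.line(im,q[0],q[2],c,1);cv2.circle(im,q[1],3,c,-1)
cv2.imwrite("pics/s5.png",im[:,:,::-1])
E
```

```text
(no output)
```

View pics/s5.png

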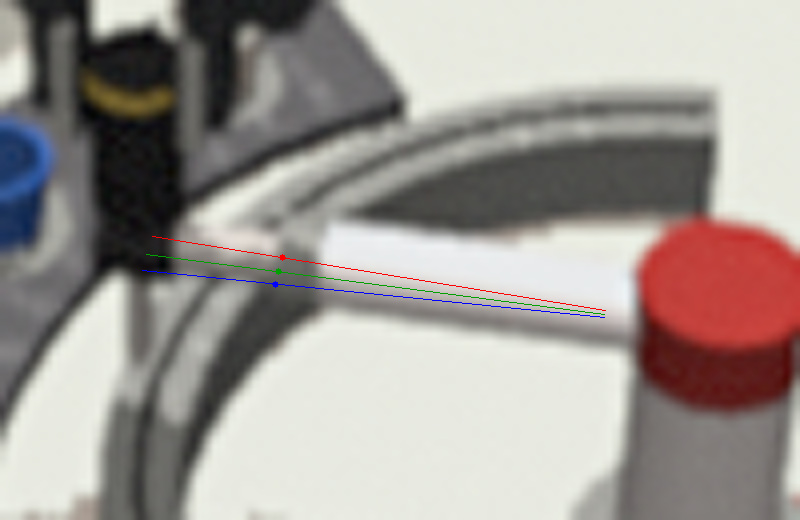

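The barrel slope in the image gives about 18.7°, and the cup lies at 19.6–20.2°. I'll nudge +1° and dwell for step 1, then pull out radially.

Request:
drive_tool(
  steps="0.15 0 0 0 0 -0.5;0.25 0 0 0 0 -1;0.25 0 0 0 0 -1;0.25 0 0 0 0 -1;0.25 0 0 0 0 -1",
)

```text
t: 11.5
eef_pos: [525.7, 75.2, 165.3]
ee_rot: [-180.0, -0.0, 110.5]
contact_force: [-4.1, -0.4, 6.1]
gripper_width: 25.2
grip_force: 31.3
```

```bash
python3 st.py
```

```text
t 11.5 [525.7  75.2 165.3] yaw-90 20.5 rad 153.4 ang 20.03 Frad -4.0 Ftan 1.1 Fz 6.1 w 25.157244028526925 31.301212906837463
```

Request:
drive_tool(
  steps="0 0.3 0 0 0 0;0 0.7 0 0 0 0;0 1.1 0 0 0 0;0 1.5 0 0 0 0;0 1.9 0 0 0 0",
  newtons=45,
)

```text
t: 12.0
eef_pos: [543.5, 81.7, 165.3]
ee_rot: [-180.0, 0.0, 110.5]
contact_force: [-4.4, -0.9, 7.1]
gripper_width: 23.9
grip_force: 45.2
```

```bash
python3 st.py
```

```text
t 12.0 [543.5  81.7 165.3] yaw-90 20.5 rad 172.4 ang 20.04 Frad -4.5 Ftan 0.6 Fz 7.1 w 23.933449779701736 45.20882785320282
```

Request:
drive_tool(
  steps="0 0.4 0 0 0 0;0 0.8 0 0 0 0;0 1.2 0 0 0 0;0 1.6 0 0 0 0;0 2 0 0 0 0",
)

```text
t: 12.5
eef_pos: [562.1, 88.6, 165.2]
ee_rot: [-180.0, 0.0, 110.5]
contact_force: [-5.8, -2.1, 6.3]
gripper_width: 24.3
grip_force: 45.3
```

Request:
drive_tool(
  steps="0 0.4 0 0 0 0;0 0.8 0 0 0 0;0 1.2 0 0 0 0;0 1.6 0 0 0 0;0 2 0 0 0 0",
)

```text
t: 13.0
eef_pos: [580.6, 95.5, 165.2]
ee_rot: [-179.9, 0.0, 110.5]
contact_force: [-6.9, -2.4, 7.0]
gripper_width: 24.4
grip_force: 45.3
```

Request:
drive_tool(
  steps="0 0.4 0 0 0 0;0 0.8 0 0 0 0;0 1.2 0 0 0 0;0 1.6 0 0 0 0;0 1.8 0 0 0 0",
)

```text
t: 13.5
eef_pos: [597.4, 101.8, 165.0]
ee_rot: [-179.9, 0.0, 110.5]
contact_force: [-8.2, -2.2, 7.5]
gripper_width: 24.4
grip_force: 45.4
```

Request:
drive_tool(
  steps="0 0 0 0 0 0;0 0 0 0 0 0;0 0 0 0 0 0;0 0 0 0 0 0",
)

```text
t: 13.9
eef_pos: [597.3, 101.7, 165.1]
ee_rot: [-179.9, 0.0, 110.5]
contact_force: [-7.7, -2.6, 7.0]
gripper_width: 24.1
grip_force: 45.4
```

```bash
python3 st.py;  python3 - <<'E'
from h import *
f=np.mean([ctrl.grab_frame("side").astype(float) for _ in range(8)],0).astype(np.uint8)
np.save("f6.npy",f)
x0,y0,x1,y1=265,235,365,310
im=cv2.resize((255*(f[y0:y1,x0:x1]/255.)**.7).astype(np.uint8),None,fx=8,fy=8,interpolation=2)
cv2.imwrite("pics/s6.png",im[:,:,::-1])
print([b for b in blobs(red(f),220,240,440,350)])
E
```

```text
t 13.9 [597.3 101.7 165.1] yaw-90 20.5 rad 229.9 ang 20.14 Frad -8.1 Ftan 0.2 Fz 7.0 w 24.09424255747602 45.383909940719604
[([229, 270, 18, 23, 318], [238.2, 280.6]), ([341, 273, 4, 10, 23], [342.3, 277.3]), ([390, 272, 22, 24, 409], [400.0, 283.7]), ([285, 286, 16, 17, 205], [292.4, 293.5]), ([391, 307, 38, 32, 514], [410.9, 323.9])]
```

View pics/s6.png

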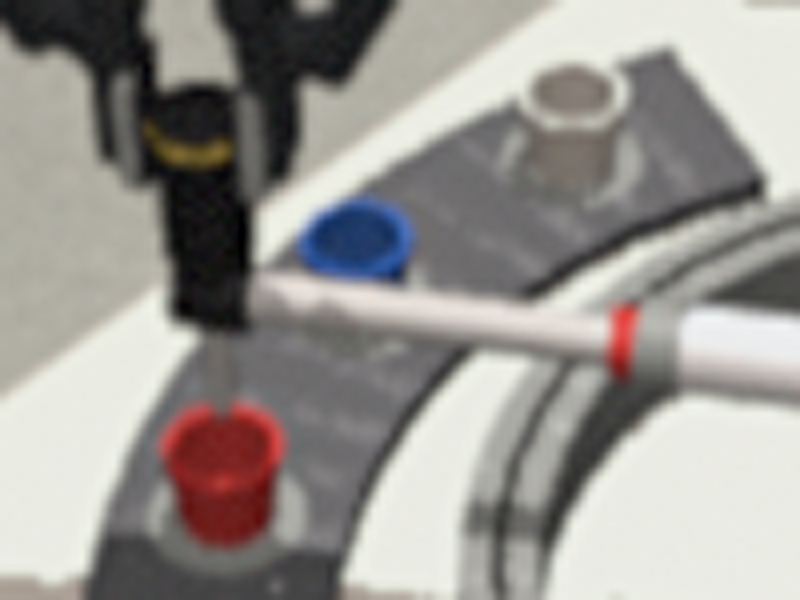

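The red band sits right at the barrel mouth (620,340). The needle is over the red cup, with its tip at about (222,408) and the cup mouth centre at about (222,444). I'll check the expected tip pixel if it were centred.

```bash
python3 - <<'E'
from h import *
f=np.load("f6.npy")
C=np.array([596.5,100.5])
a=np.radians(20);u=np.array([np.cos(a),np.sin(a)]);n=np.array([-u[1],u[0]])
m=proj("side",np.r_[C,68]);t=proj("side",np.r_[C,78])
print("tip-mouth px*8",(t-m)*8,"10mm radial",(proj("side",np.r_[C+10*u,78])-t)*8,"10mm tang",(proj("side",np.r_[C+10*n,78])-t)*8)
print("knobtop->cup px*8",(proj("side",np.r_[C,190])-m)*8)
for y in range(278,294):print(y,[tuple(f[y,x]) and "%d,%d,%d"%tuple(f[y,x]) for x in range(288,297)])
E
```

```text
tip-mouth px*8 [ -2.01130689 -25.73830895] 10mm radial [-35.43267055  -4.61587028] 10mm tang [-8.82959359 25.77039069]
knobtop->cup px*8 [ -26.34278091 -337.10352055]
278 ['186,189,176', '122,122,118', '76,75,74', '76,72,69', '76,72,68', '72,68,64', '73,71,72', '77,75,76', '79,77,79']
279 ['128,128,122', '82,80,81', '69,66,66', '75,71,68', '78,75,71', '70,67,64', '73,71,72', '78,77,78', '77,77,77']
280 ['89,89,88', '74,73,75', '70,67,68', '76,71,68', '78,73,69', '69,65,63', '68,66,65', '74,73,73', '78,77,77']
281 ['78,77,79', '76,74,77', '72,69,70', '73,70,68', '76,72,69', '70,67,64', '66,64,63', '76,73,74', '77,75,76']
282 ['78,77,79', '83,82,84', '77,75,75', '76,73,70', '78,73,70', '70,66,63', '66,64,64', '74,71,74', '79,77,79']
283 ['83,83,85', '84,85,87', '78,77,79', '76,74,71', '75,73,70', '71,68,66', '68,66,65', '80,81,81', '82,83,85']
284 ['82,80,80', '82,79,81', '81,74,75', '76,72,69', '73,72,69', '76,71,68', '90,74,73', '100,88,88', '98,92,94']
285 ['100,71,70', '113,69,69', '123,64,63', '99,63,60', '79,70,67', '88,65,62', '129,64,62', '144,78,78', '137,87,88']
286 ['146,57,
[... 201 characters left out ...]
119,17,14', '134,23,21']
288 ['118,21,18', '98,15,15', '91,13,11', '89,15,12', '89,18,15', '89,16,14', '91,15,14', '89,14,13', '95,16,14']
289 ['81,11,8', '81,11,10', '86,13,12', '89,15,14', '88,11,10', '93,16,14', '93,18,16', '89,13,12', '86,14,12']
290 ['77,12,9', '81,12,11', '85,13,12', '90,17,16', '91,15,14', '92,16,15', '91,14,14', '91,15,14', '86,15,14']
291 ['78,11,9', '85,14,13', '87,15,13', '86,12,13', '91,16,14', '91,14,13', '93,16,14', '89,12,11', '85,14,12']
292 ['83,14,12', '84,14,12', '85,14,11', '87,15,14', '89,14,13', '93,17,15', '94,18,17', '90,14,11', '88,12,13']
293 ['95,15,12', '88,15,13', '88,16,14', '88,14,13', '94,16,15', '97,15,14', '96,16,14', '94,17,15', '95,16,16']
```

The observed tip (292.2, 287) matches the centred prediction (292.3, 287). Handing in.

```bash
python3 -c "
from station import ctrl
print(ctrl.hand_in())"
```

```text
the job is handed in; nothing more can be done
None
```

I handed the job in at about 14 s, with the gripper still holding the knob at about 45 N. The rod is out at its red-band mark, and in the side camera the probe tip is centred over the red cup to within about 2 mm. The judge's verdict was not shown.

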